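Power the board, arm the scope, reset the board

TASK

Record the start-up of the circuit board: with closed fingers, first tip the rocker switch on the white outlet block fully over by pushing down its raised end, then press the long bar key of the portable scope fully down (it stays down), and last press the round button on the green board fully in and let it spring back. Press in exactly that order, do not press the scope's short square keys or the board's square button, and do not lift, push away or knock over anything on the desk.

Things in the scene. Friction and masses are not known exactly. Their poses are not given: they have to be found in the camera images.
- outlet_block: white desk outlet block, 120 (x) x 150 (y) x 50 mm high, fixed to the desk; origin at the centre of its underside. The black rocker is in its top on the -x half: pivot at (-28, 0, 58) mm in the block's frame, rocker 28 mm wide (x) and 48 mm long (y). Two round sockets on the +x half
- rocker (a joint): rocker angle, rad: 0 off (start, up to 0.03), 0.4 fully on (stop). Its top is a shallow V, creased at the pivot. Off: the half towards the block's -y is level, 58 mm above the desk; the +y half slopes up to 67 mm at its end. On: the +y half is level at 58 mm, the -y half raised. 2 to 4 N down on the raised end moves it; it stays where left (friction, no spring)
- rocker_end (a point): point on top of the raised half of the rocker, 17 mm from the pivot towards the block's +y; turns with the rocker (7 mm lower when fully on)
- scope: portable scope lying on its back, grey case 140 (x) x 190 (y) x 40 mm high, 0.9 kg, loose on the desk; origin at the centre of its underside. Dark screen on top on the +x side; a row of three raised white keys along the -x side, their tops 10 mm above the case: one long bar key and two short square keys
- bar_key (a joint): travel of the long bar key, m: 0 up, 0.005 fully down (stop). A latching key: about 2 N moves it straight down and it stays where it is left
- bar_key_top (a point): centre of the top of the long bar key, 18 (x) x 40 mm (y), at (-45, 50, 50) mm in the scope's frame when up; still 5 mm proud of the case when down
- short_key_a (a joint): travel of the middle short key (16 mm square, centre at (-45, -20, 50) mm in the scope's frame), m: 0 up, 0.005 down, springs back; not to be pressed
- short_key_b (a joint): travel of the outer short key (16 mm square, centre at (-45, -58, 50) mm in the scope's frame), m: 0 up, 0.005 down, springs back; not to be pressed
- carrier: black carrier plate 150 (x) x 170 (y) x 12 mm with a green circuit board on it (top at 18 mm), 0.6 kg, loose on the desk; origin at the centre of its underside. Two grey push buttons in black 26 mm square housings (top at 25 mm) on the -x side of the board: one round, one square
- round_button (a joint): travel of the round button, m: 0 out, 0.005 fully in (stop); spring, 2 N at first and 4.5 N fully in; springs back when let go
- round_button_top (a point): centre of the top of the round button, 20 mm across, at (-45, 40, 36) mm in the carrier's frame when out; 6 mm above its housing when fully in
- square_button (a joint): travel of the square button (20 mm square, top centre at (-45, -30, 36) mm in the carrier's frame), m: 0 out, 0.005 in, springs back; not to be pressed
- spool: steel spool ring, 38 mm across, 30 mm high, standing loose on the carrier's +x side; origin at the centre of its underside; leave it alone
- charger: black charger, 36 x 36 x 34 mm high, standing loose on the outlet block's +x, +y corner; origin at the centre of its underside; leave it alone
- mug: white mug, 80 mm across, 90 mm high, loose; origin at the centre of its underside; leave it alone
- meter: black hand meter lying flat, 150 (x) x 75 (y) x 40 mm high with its dial, loose; origin at the centre of its underside; leave it alone
- screwdriver: screwdriver lying along its x axis, loose; leave it alone
- flux_jar: amber jar, 48 mm across, 50 mm high, loose; origin at the centre of its underside; leave it alone
- brush: brush lying along its x axis, loose; leave it alone
There are look-alikes about, which are no part of the job. What is shaped like the outlet_block but red is not meant. Leave any brown look-alike of the carrier alone.

How it is judged (in metres and radians):
On the way, in this order (a step that is already met when the one before it is completed fails the run):
1. the rocker is tipped on (angle above 0.34 rad) (value of joint rocker above 0.34 rad), for 0.1 s.
2. the bar key is pressed down (beyond 3.8 mm) (value of joint bar_key above 0.0038 m), for 0.1 s.
3. the round button is pressed in (beyond 3.8 mm) (value of joint round_button above 0.0038 m), for 0.04 s.
At the end, for the whole second after the job is handed in: The rocker stands beyond 0.34 rad, the bar key is down beyond 3.8 mm, the round button and the three other keys are out (within 1 mm), and the scope, the carrier and the seven loose things are at rest within 20 mm of where they started (value of joint rocker above 0.34 rad and value of joint bar_key above 0.0038 m and value of joint each of round_button, short_key_a, short_key_b, square_button below 0.001 m and distance of each of scope, carrier, spool, charger, mug, meter, screwdriver, flux_jar, brush from where it was at the start of the episode below 0.02 m and linear speed of each of scope, carrier, spool, charger, mug, meter, screwdriver, flux_jar, brush below 0.02 m/s); the robot touches nothing.
It fails at once if the bar key pressed (2.5 mm) before the rocker was on (value of joint bar_key above 0.0025 m and value of joint rocker below 0.3 rad).
It fails at once if the round button pressed (2.5 mm) before the rocker was on and the bar key down (value of joint round_button above 0.0025 m and (value of joint rocker below 0.3 rad or value of joint bar_key below 0.0035 m)).
It fails at once if a short key or the square button pressed (2.5 mm) (value of joint any of short_key_a, short_key_b, square_button above 0.0025 m).
It fails at once if the scope or the carrier lifted (15 mm) or pushed away (20 mm) (height (world z) of any of scope, carrier above 0.015 m or distance of any of scope, carrier from where it was at the start of the episode above 0.02 m).
It fails at once if another loose thing lifted, pushed away (20 mm) or, if it stood, tipped over (distance of any of spool, charger, mug, meter, screwdriver, flux_jar, brush from where it was at the start of the episode above 0.02 m or angle between any of spool, charger, mug, flux_jar, meter's own z axis and vertical above 0.5 rad).
It also fails if it takes over 54 s, if anything falls off the work surface, if the arm or the gripper's body presses on something with over 40 N, if the wrist force passes 120 N, or if a joint passes its speed limit or range.

ROBOT

A 6-joint arm with a two-finger parallel gripper is mounted at the origin on the work surface. World frame = base frame: x ahead of the robot, y to its left, z up, the work surface at z = 0. Lengths are in mm, angles in rad, forces in N, time in s.
With the tool pointing down it reaches from about 400 to 925 mm from the base axis. Payload 12.5 kg.
Tool frame: the origin (TCP) lies midway between the tips of the shut fingers; the grasp point (between the pads) lies 19 mm behind it; z points along the fingers, y is the line along which they close (so a half turn about z gives the same grasp; the last joint's range is limited). The gripper opens to 95 mm and grips with 3 to 60 N. Pads are 20 mm wide; open, the fingers measure 119 mm over their backs; the gripper's body (75 mm by 180 mm) begins 59 mm behind the grasp point.
Start: joints at [1.1, 0.491, 1.559, -0, 1.092, -0.106], TCP at [222.962, 583.898, 192.361] pointing down, gripper open.
Joint ranges: [-3.1, 3.1], [-0.84, 2.19], [0.05, 2.79], [-1.13, 4.28], [0.06, 2.93], [-2.69, 2.69]. Speed limits (rad/s): [2.22, 2.22, 2.79, 3.14, 3.14, 3.14].

INTERFACE

Orientations are given as [roll, pitch, yaw] about the fixed x, y, z axes, in that order (R = Rz(yaw) Ry(pitch) Rx(roll)).
In Python, from cell import state, read_camera, camera_info, env gives the robot as it stands.
- The arm moves only by the tool move_arm, never from a script. Its argument "commands" is a list of rows, each a list of 3 entries, a list of its own where there are three numbers: the shift along the world's x, y, z in cm, then the turn, a rotation vector about the world's x, y, z in degrees, then the opening, from 0 (shut) to 1 (fully open). A call has 1 to 10 rows; each row shifts and turns the commanded pose from where the row before left it; what a row does not reach is not made up. A row lasts 1/10 s, in which the tool goes at most 50 mm and 8.59 degrees, less where a joint would pass 70% of its speed; a pose out of reach is approached as far as the arm can. A call with a gripper value outside its range is refused whole. The fingers move at their own pace and stop on an object; the grip force is fixed at half the most. Time passes only in rows, so rows that do not move let the fingers close. It gives the time, the measured TCP pose, the force, the opening and the grip force at its end, in the units of the state.
- state(): the state, without advancing time (a new reading comes with each control period).
- read_camera(name): name is "scene" or "top"; returns the picture (400x640x3 uint8, blue, green, red); there is no depth.
- camera_info(name): a dict with "K" (3x3 intrinsics, pixels), "cam_to_world" (4x4, takes a point from camera to world coordinates). Camera axes: x right, y down, z forward; pixel columns grow to the right and rows downward; lengths in mm; the calibration is good to about 2 mm. A picture is of the moment at which its call begins. camera_info takes no time and is no camera call.
- env.job_done(): hands the job in; it is judged then, once.
The state is a dict: "t": time; "joints": joint angles; "qvel": joint speeds; "tau": joint torques, N m; "eef_pos": TCP position; "tcp_rot": TCP orientation; "ft_force": force on the tool from outside, world axes, zero at the start; "moment": the same for the moment, N m; "opening": opening from 0.0 (shut) to 1.0 (fully open); "grip_force": force on a finger pad.
Only numpy, scipy, OpenCV 4.12 (cv2) and the standard library are available. Lean on these libraries where they do the work, as an engineer would, in place of code of your own. Each camera call takes 0.05 s, during which the arm holds its last target. There are 200 camera calls.

## Working session

There is one attempt and no reset: what is moved stays moved. The work goes in short steps, Python scripts to look and compute and a tool call to move; the robot and the scene stay as the last step left them, time stands still between calls to the robot, and variables do not carry over. Pictures are saved under pics/ and viewed, at most 10 in all, crops included, and the job is handed in when it is done.

Besides the shell and the picture viewer there is one more tool, called after "Call:" as a command line: name --argument value ..., lists and objects as JSON in quotes. move_arm: Moves the arm, as the interface text tells. Its arguments: {"type":"object","properties":{"commands":{"type":"array"}},"required":["commands"]}

```bash
mkdir -p pics; cat > h.py <<'E'
import numpy as np, cv2
from cell import state, read_camera, camera_info, env
def ray(name,u,v,z):
    c=camera_info(name);K=np.array(c["K"]);T=np.array(c["cam_to_world"])
    d=T[:3,:3]@np.linalg.solve(K,[u,v,1.]);o=T[:3,3]
    return o+d*(z-o[2])/d[2]
def proj(name,p):
    c=camera_info(name);K=np.array(c["K"]);T=np.array(c["cam_to_world"])
    q=K@(T[:3,:3].T@(np.array(p,float)-T[:3,3]));return q[:2]/q[2]
E
python3 - <<'E'
from h import *
for n in("top","scene"):
    cv2.imwrite(f"pics/{n}0.png",read_camera(n)); print(n,np.round(camera_info(n)["cam_to_world"],2).tolist(),np.array(camera_info(n)["K"]).round().tolist())
print(state())
E
```

```text
top [[-0.01, -0.99, 0.11, 341.96], [-1.0, 0.01, -0.0, 11.79], [0.0, -0.11, -0.99, 1612.47], [0.0, 0.0, 0.0, 1.0]] [[507.0, 0.0, 315.0], [0.0, 507.0, 202.0], [0.0, 0.0, 1.0]]
scene [[0.02, 0.75, -0.66, 1097.12], [1.0, -0.02, 0.01, -9.88], [-0.01, -0.66, -0.75, 766.31], [0.0, 0.0, 0.0, 1.0]] [[400.0, 0.0, 322.0], [0.0, 400.0, 198.0], [0.0, 0.0, 1.0]]
{'t': 0.1, 'joints': array([ 1.10040040e+00,  4.91496824e-01,  1.55935914e+00,  1.22943256e-05,
        1.09171162e+00, -1.05620398e-01]), 'qvel': array([-2.03539359e-07, -2.14828802e-03, -1.21947748e-03,  2.62055443e-04,
       -1.25305350e-03,  1.31315149e-03]), 'tau': array([ 3.40554674e-03, -6.13625908e+01, -2.58612281e+01,  6.94249361e-02,
        4.69224597e-02, -3.30317380e-05]), 'eef_pos': array([222.8475262 , 583.68074553, 191.83183775]), 'tcp_rot': array([-3.14062431e+00, -1.13625128e-04,  2.77681139e+00]), 'ft_force': array([ 0.89619862,  0.46491681, -0.47621746]), 'moment': array([0.00415797, 0.01282138, 0.00231476]), 'grip_force': 0.0, 'opening': 0.9972710078457943}
```

View pics/top0.png

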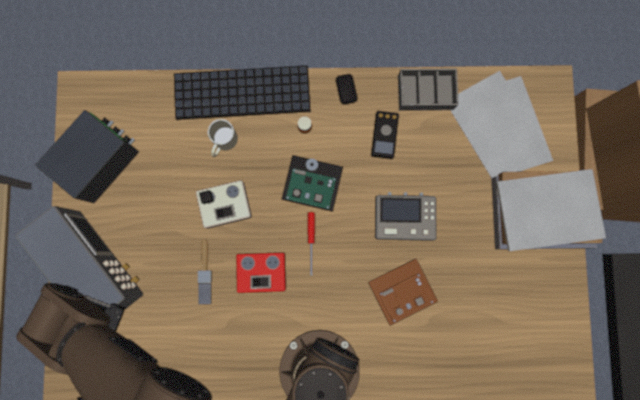

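View pics/scene0.png

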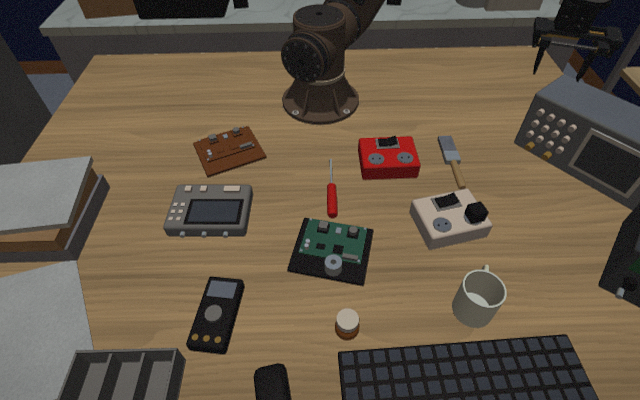

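The top view shows:
- **Outlet block:** white at (223,205). The red one at (261,272) is a decoy.
- **Scope:** grey at (405,217), with the long key near (391,231).
- **Carrier:** green at (312,183). The brown one at (403,291) is a decoy.

I choose white, grey and green, and check them in one crop mosaic.

```bash
python3 - <<'E'
from h import *
t=cv2.imread("pics/top0.png");s=cv2.imread("pics/scene0.png")
def c(im,u,v,w=66,h=66,W=264,H=290): return cv2.resize(im[v-h//2:v+h//2,u-w//2:u+w//2],(W,H),interpolation=cv2.INTER_CUBIC)
# top crops 66x66 -> 264x264 (x4); scene crops 88x88 -> x3
r1=np.hstack([c(t,u,v,66,66,264,264) for u,v in((223,205),(405,217),(312,183))])
r2=np.hstack([c(s,u,v,88,88,264,264) for u,v in((450,217),(210,209),(332,249))])
cv2.imwrite("pics/mos.png",np.vstack([r1,r2]))
hsv=cv2.cvtColor(t,cv2.COLOR_BGR2HSV)
def big(m,roi):
    z=np.zeros_like(m);x0,y0,x1,y1=roi;z[y0:y1,x0:x1]=m[y0:y1,x0:x1]
    k=max(cv2.findContours(z,cv2.RETR_EXTERNAL,cv2.CHAIN_APPROX_NONE)[0],key=cv2.contourArea);return cv2.minAreaRect(k)
for n,m,roi,z in(("block",cv2.inRange(hsv,(0,0,150),(179,60,255)),(190,175,260,235),50),
  ("scope",cv2.inRange(hsv,(0,0,0),(179,50,255)),(365,185,447,247),40),
  ("green",cv2.inRange(hsv,(60,60,30),(95,255,255)),(275,150,350,215),18),
  ("carrier",255-cv2.inRange(hsv,(8,40,90),(25,255,255)),(275,150,350,212),12)):
    r=big(m,roi);b=cv2.boxPoints(r);w=np.array([ray("top",*p,z)for p in b])
    print(n,np.round(r[0]),np.round(r[2]),"corners",w[:,:2].round().tolist(),"centre",w.mean(0).round(1),"sides",np.linalg.norm(np.diff(w,axis=0),axis=1).round())
E
```

```text
block [222. 203.] 76.0 corners [[555.0, 382.0], [589.0, 236.0], [474.0, 208.0], [441.0, 353.0]] centre [514.8 294.3  50. ] sides [150. 118. 149.]
scope [405. 216.] 90.0 corners [[546.0, -182.0], [544.0, -370.0], [397.0, -364.0], [399.0, -178.0]] centre [ 471.4 -273.6   40. ] sides [188. 147. 186.]
green [310. 188.] 13.0 corners [[531.0, 101.0], [631.0, 77.0], [596.0, -61.0], [497.0, -36.0]] centre [563.6  20.2  18. ] sides [102. 143. 102.]
carrier [312. 182.] 13.0 corners [[531.0, 113.0], [676.0, 79.0], [635.0, -84.0], [491.0, -48.0]] centre [583.4  14.9  12. ] sides [150. 168. 149.]
```

View pics/mos.png

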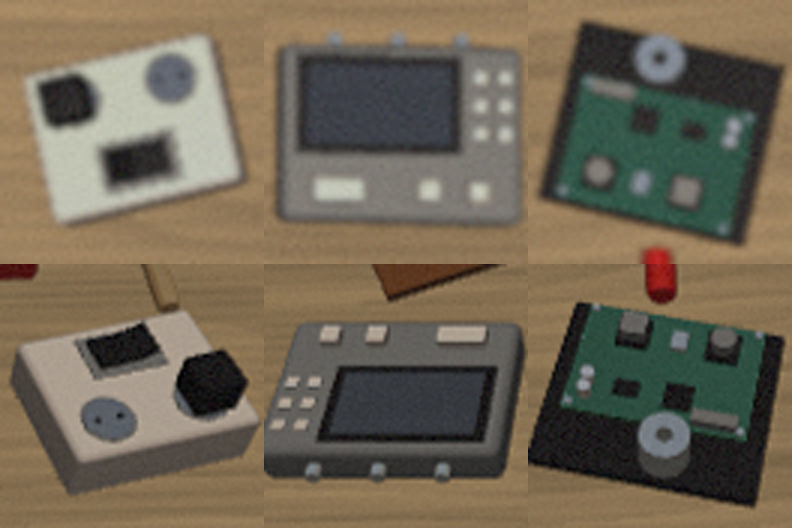

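The crops confirm the choice, with these top-view pixels:
- **Rocker:** black, at about (225,212).
- **Bar key:** long and white, at about (391,231), on the +y side of the scope.
- **Round button:** at about (296.5,193), left of the square one at (318,198).

Next I cross-check these in both views.

```bash
python3 - <<'E'
from h import *
t=cv2.imread("pics/top0.png");s=cv2.imread("pics/scene0.png")
def blob(im,lo,hi,roi):
    x0,y0,x1,y1=roi;m=cv2.inRange(cv2.cvtColor(im,cv2.COLOR_BGR2HSV)[y0:y1,x0:x1],lo,hi)
    k=max(cv2.findContours(m,cv2.RETR_EXTERNAL,cv2.CHAIN_APPROX_NONE)[0],key=cv2.contourArea);M=cv2.moments(k);return np.array([M['m10']/M['m00']+x0,M['m01']/M['m00']+y0]),cv2.minAreaRect(k)[1]
# frame-based predictions
def fr(c,yaw,p): a=np.radians(yaw);R=np.array([[np.cos(a),-np.sin(a)],[np.sin(a),np.cos(a)]]);return np.r_[np.array(c)+R@p[:2],p[2]]
P={"rocker_piv":fr((514.8,294.3),13.1,[-28,0,58]),"rocker_end":fr((514.8,294.3),13.1,[-29,18,64]),
"bar":fr((471.4,-273.6),2,[-45,50,50]),"round":fr((583.4,14.9),13.6,[-45,40,36]),"square":fr((583.4,14.9),13.6,[-45,-30,36])}
for k,p in P.items(): print(k,p.round(1),"top",proj("top",p).round(1),"scene",proj("scene",p).round(1))
for n,im,lo,hi,roi,z in(("bar","top",(0,0,170),(179,60,255),(380,224,402,238),50),("bar","scene",(0,0,140),(179,80,255),(218,182,244,193),50),
 ("rocker","top",(0,0,0),(179,255,75),(212,202,238,222),58),("rocker","scene",(0,0,0),(179,255,60),(430,192,464,212),60),
 ("round","top",(0,0,90),(50,80,255),(289,186,304,200),36),("round","scene",(0,0,80),(50,80,255),(345,223,364,235),36)):
    try:
        b,sz=blob(t if im=="top" else s,lo,hi,roi);print(n,im,b.round(1),np.round(sz,1),ray(im,*b,z).round(1))
    except ValueError: print(n,im,"none")
E
```

```text
rocker_piv [487.5 288.   58. ] top [223.7 211.8] scene [446.9 199.4]
rocker_end [482.5 305.3  64. ] top [217.7 213.4] scene [454.3 196. ]
bar [ 424.7 -225.2   50. ] top [390.4 230.4] scene [231.4 187.4]
round [530.3  43.2  36. ] top [303.2 198. ] scene [343.2 222.2]
square [546.7 -24.8  36. ] top [324.8 192.5] scene [313.7 228.7]
bar top [390.4 231. ] [ 4. 11.] [ 422.8 -225.3   50. ]
bar scene [231.3 188. ] [ 4. 15.] [ 426.7 -225.2   50. ]
rocker top [223.6 212. ] [ 8.  15.1] [487.1 288.3  58. ]
rocker scene [446.5 200.4] [11.1 22.1] [492.1 285.6  60. ]
round top [296.3 192.3] [5. 5.] [548.3  64.5  36. ]
round scene [352.9 229.3] [5. 7.] [551.3  64.1  36. ]
```

Call:
move_arm --commands '[[[3, -3, 0], [0, 0, 0], 0], [[4, -4, 0], [0, 0, 0], 0], [[4, -4, 0], [0, 0, 0], 0], [[4, -4, 0], [0, 0, 0], 0], [[4, -4, 0], [0, 0, 0], 0], [[3, -4, 0], [0, 0, 0], 0], [[2, -2, 0], [0, 0, 0], 0], [[0, 0, 0], [0, 0, 0], 0]]'

```text
t: 0.9
eef_pos: [446.5, 350.0, 192.1]
tcp_rot: [-3.141, 0.0, 2.773]
ft_force: [0.2, 0.6, -0.4]
opening: 0.38
grip_force: 0.0
```

Carrier yaw is −14°, so the round button is predicted at (549,64.6). That agrees with both views. Targets are rocker end (483,306), bar key (425,−225) and round button (549,64.5).

Call:
move_arm --commands '[[[1.8, -2.2, -3], [0, 0, 0], 0], [[1.8, -2.2, -3], [0, 0, 0], 0], [[0, 0, -3], [0, 0, 0], 0], [[0, 0, -1.2], [0, 0, 0], 0], [[0, 0, 0], [0, 0, 0], 0], [[0, 0, 0], [0, 0, 0], 0]]'

```text
t: 1.5
eef_pos: [480.3, 309.4, 91.2]
tcp_rot: [3.141, 0.0, 2.778]
ft_force: [-0.6, -0.2, 0.6]
opening: 0.003
grip_force: 0.0
```

Call:
move_arm --commands '[[[0.25, -0.3, -1], [0, 0, 0], 0], [[0, 0, -0.8], [0, 0, 0], 0], [[0, 0, -0.5], [0, 0, 0], 0], [[0, 0, -0.5], [0, 0, 0], 0], [[0, 0, -0.4], [0, 0, 0], 0], [[0, 0, -0.2], [0, 0, 0], 0], [[0, 0, 0], [0, 0, 0], 0]]'

```text
t: 2.2
eef_pos: [482.8, 305.4, 56.1]
tcp_rot: [-3.141, -0.0, 2.777]
ft_force: [0.2, 0.1, -0.8]
opening: 0.008
grip_force: 0.0
```

No force shows at z = 56, so I check with a picture.

```bash
python3 - <<'E'
from h import *
a=read_camera("scene");b=read_camera("top")
print(state()['ft_force'],state()['eef_pos'],proj("scene",state()['eef_pos']),proj("top",state()['eef_pos']))
x=cv2.resize(a[165:255,400:500],(600,540),interpolation=cv2.INTER_CUBIC)
cv2.imwrite("pics/p1.png",x)
E
```

```text
[-0.94385259 -0.36289312  0.20998286] [482.98404259 305.53272041  56.4709326 ] [453.7485366  198.23865549] [218.0495842  213.42518259]
```

View pics/p1.png

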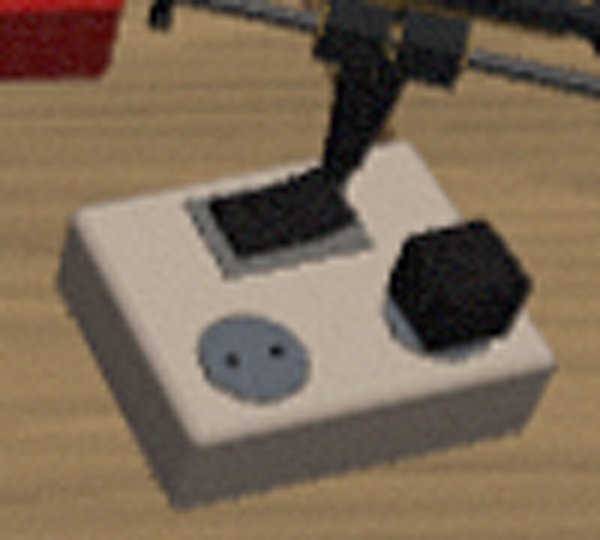

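The finger tip is on the rocker's raised (right) end at crop (335,185), but force is near zero. I go a little deeper and watch the force.

Call:
move_arm --commands '[[[0, 0, -0.1], [0, 0, 0], 0], [[0, 0, -0.1], [0, 0, 0], 0], [[0, 0, -0.1], [0, 0, 0], 0], [[0, 0, 0], [0, 0, 0], 0]]'

```text
t: 2.7
eef_pos: [482.8, 305.4, 53.3]
tcp_rot: [-3.142, -0.0, 2.777]
ft_force: [0.1, 0.2, -0.1]
opening: 0.007
grip_force: 0.0
```

Still no contact at 53 mm, so I compare against the first pictures.

```bash
python3 - <<'E'
from h import *
a=read_camera("scene");b=read_camera("top");st=state()
print(st['eef_pos'],st['ft_force'],proj("scene",st['eef_pos']).round(1),proj("top",st['eef_pos']).round(1))
s0=cv2.imread("pics/scene0.png")
f=lambda im,g=2.2:(255*(cv2.resize(im[180:220,425:475],(400,320),interpolation=cv2.INTER_CUBIC)/255.)**(1/g)).astype(np.uint8)
g=lambda im:cv2.resize(im[195:228,203:244],(400,280),interpolation=cv2.INTER_CUBIC)
cv2.imwrite("pics/p2.png",np.vstack([np.hstack([f(s0),f(a)]),(255*(np.hstack([g(cv2.imread("pics/top0.png")),g(b)])/255.)**.45).astype(np.uint8)]))
E
```

```text
[482.89119519 305.46006269  53.3644325 ] [-0.61162855 -0.08807578  0.76191213] [453.4 199.1] [218.3 213.5]
```

View pics/p2.png

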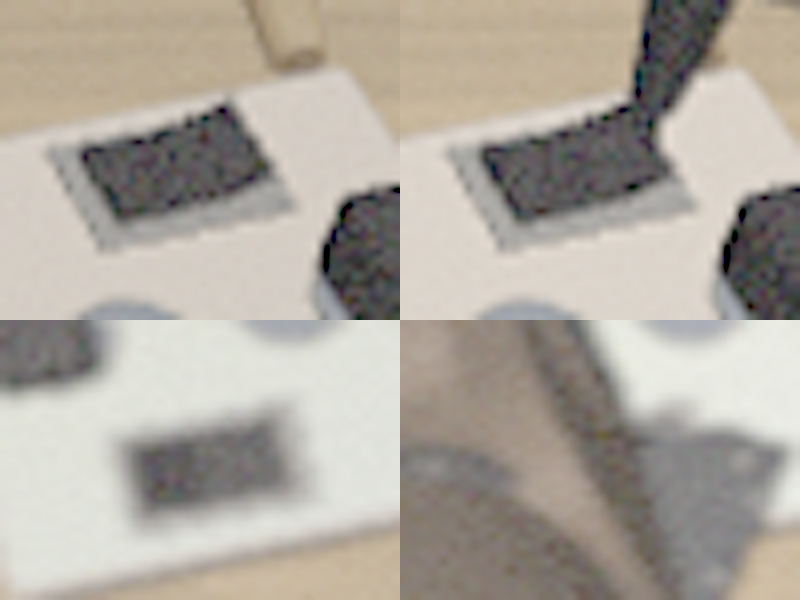

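Call:
move_arm --commands '[[[0, 0, 2], [0, 0, 0], 0], [[0, 0, 4], [0, 0, 0], 0], [[-4, 0, 4], [0, 0, 0], 0], [[-5, 0, 2], [0, 0, 0], 0], [[-5, 0, 0], [0, 0, 0], 0], [[0, 0, 0], [0, 0, 0], 0]]'

```text
t: 3.4
eef_pos: [346.3, 304.8, 168.0]
tcp_rot: [-3.141, -0.001, 2.779]
ft_force: [0.2, 0.2, 0.0]
opening: 0.004
grip_force: 0.0
```

```bash
python3 - <<'E'
from h import *
a=read_camera("scene");b=read_camera("top");st=state()
print(st['eef_pos'],proj("scene",st['eef_pos']).round(1),proj("top",st['eef_pos']).round(1))
s0=cv2.imread("pics/scene0.png")
f=lambda im,g=2.2:(255*(cv2.resize(im[180:220,425:475],(400,320),interpolation=cv2.INTER_CUBIC)/255.)**(1/g)).astype(np.uint8)
g=cv2.resize(a[130:190,400:500],(400,240),interpolation=cv2.INTER_CUBIC);g2=cv2.resize(b[180:240,190:290],(400,240),interpolation=cv2.INTER_CUBIC)
cv2.imwrite("pics/p3.png",np.vstack([np.hstack([f(s0),f(a)]),(255*(np.hstack([g,g2])/255.)**.45).astype(np.uint8)]))
E
```

```text
[350.74593238 305.77634116 167.91475273] [451.6 125. ] [210.2 256.4]
```

View pics/p3.png

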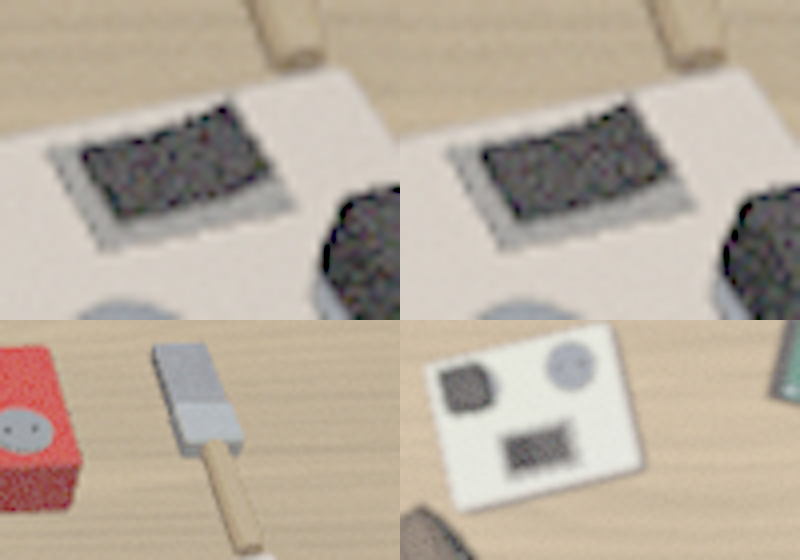

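The rocker is unmoved, so the tip missed it. I check the visible tip against the reported TCP in free air.

```bash
python3 - <<'E'
from h import *
a=read_camera("scene");b=read_camera("top");st=state();p=st['eef_pos']
s0=cv2.imread("pics/scene0.png");u,v=proj("scene",p)
d=(cv2.absdiff(a,s0).max(2)>35).astype(np.uint8)*255
d[:, :380]=0;d[:,520:]=0;d[:70]=0;d[150:]=0
ys,xs=np.nonzero(d);print(p,u,v)
for y in range(ys.max()-14,ys.max()+1):
    r=xs[ys==y];print(y,(r.min(),r.max(),len(r)) if len(r) else None)
x0,y0=int(u)-50,int(v)-50
g=cv2.resize(a[y0:y0+75,x0:x0+100],(800,600),interpolation=cv2.INTER_CUBIC)
cv2.circle(g,(int((u-x0)*8),int((v-y0)*8)),6,(0,0,255),2)
cv2.imwrite("pics/p4.png",(255*(g/255.)**.5).astype(np.uint8))
E
```

```text
[351.97813395 305.7530652  167.38345649] 451.6212963189004 125.52490316487852
106 (np.int64(453), np.int64(462), 10)
107 (np.int64(452), np.int64(461), 10)
108 (np.int64(452), np.int64(461), 10)
109 (np.int64(452), np.int64(461), 10)
110 (np.int64(452), np.int64(460), 9)
111 (np.int64(452), np.int64(460), 9)
112 (np.int64(452), np.int64(459), 8)
113 (np.int64(452), np.int64(459), 8)
114 (np.int64(451), np.int64(458), 8)
115 (np.int64(452), np.int64(458), 7)
116 (np.int64(452), np.int64(457), 6)
117 (np.int64(452), np.int64(456), 5)
118 (np.int64(452), np.int64(456), 5)
119 (np.int64(451), np.int64(455), 5)
120 (np.int64(452), np.int64(455), 4)
```

View pics/p4.png

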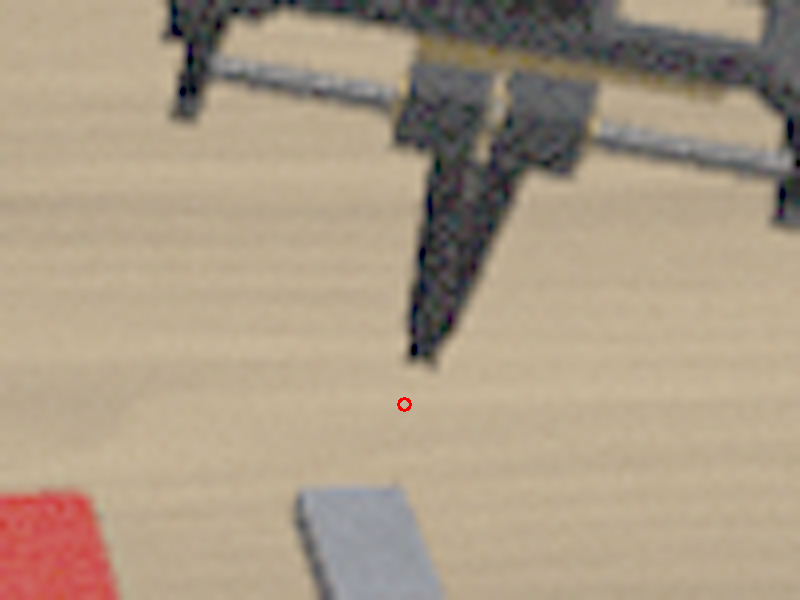

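The red circle (TCP) lies about 5 px below the visible tip, along the finger. So the real tip stands about 12 mm above the reported TCP, and it hovered just over the rocker. I press again lower, guarded by force.

Call:
move_arm --commands '[[[4, 0, 0], [0, 0, 0], 0], [[4, 0, -2], [0, 0, 0], 0], [[3.1, 0, -4], [0, 0, 0], 0], [[2, 0, -3], [0, 0, 0], 0], [[0, 0, -1], [0, 0, 0], 0], [[0, 0, 0], [0, 0, 0], 0], [[0, 0, 0], [0, 0, 0], 0]]'

```text
t: 4.3
eef_pos: [481.5, 305.5, 68.4]
tcp_rot: [3.141, 0.0, 2.777]
ft_force: [0.1, 0.4, 1.1]
opening: 0.004
grip_force: 0.0
```

Call:
move_arm --commands '[[[0.1, 0, -0.6], [0, 0, 0], 0], [[0, 0, -0.5], [0, 0, 0], 0], [[0, 0, -0.3], [0, 0, 0], 0], [[0, 0, -0.2], [0, 0, 0], 0], [[0, 0, -0.2], [0, 0, 0], 0], [[0, 0, 0], [0, 0, 0], 0]]'

```text
t: 4.9
eef_pos: [482.6, 305.5, 49.6]
tcp_rot: [-3.142, -0.0, 2.777]
ft_force: [-1.3, -0.0, -0.2]
opening: 0.002
grip_force: 0.0
```

Call:
move_arm --commands '[[[0, 0, -0.1], [0, 0, 0], 0], [[0, 0, -0.1], [0, 0, 0], 0], [[0, 0, 0], [0, 0, 0], 0]]'

```text
t: 5.2
eef_pos: [482.7, 305.5, 47.7]
tcp_rot: [3.142, -0.0, 2.777]
ft_force: [-0.9, -0.1, 0.0]
opening: 0.006
grip_force: 0.0
```

Call:
move_arm --commands '[[[0, 0, -0.1], [0, 0, 0], 0], [[0, 0, -0.1], [0, 0, 0], 0], [[0, 0, 0], [0, 0, 0], 0]]'

```text
t: 5.5
eef_pos: [482.7, 305.4, 45.6]
tcp_rot: [-3.142, -0.0, 2.777]
ft_force: [-0.2, -1.2, -0.2]
opening: 0.001
grip_force: 0.0
```

```bash
python3 - <<'E'
from h import *
f=lambda im,g=2.2:(255*(cv2.resize(im[180:220,425:475],(400,320),interpolation=cv2.INTER_CUBIC)/255.)**(1/g)).astype(np.uint8)
a=read_camera("scene");print(state()['eef_pos'],state()['ft_force'])
cv2.imwrite("pics/p5.png",np.hstack([f(cv2.imread("pics/scene0.png")),f(a)]))
E
```

```text
[482.72606899 305.46219051  45.71084903] [-1.05988497 -0.35390392  0.79394959]
```

View pics/p5.png

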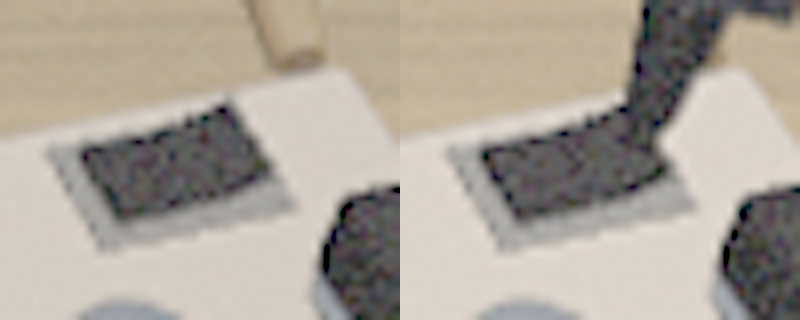

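The 5 px offset works out to about 18 mm at that depth, so contact should be imminent, with the stop near eef z ≈ 40. I continue down.

Call:
move_arm --commands '[[[0, 0, -0.1], [0, 0, 0], 0], [[0, 0, -0.1], [0, 0, 0], 0], [[0, 0, -0.1], [0, 0, 0], 0], [[0, 0, 0], [0, 0, 0], 0]]'

```text
t: 5.95
eef_pos: [482.8, 305.6, 42.8]
tcp_rot: [3.141, 0.0, 2.777]
ft_force: [-0.1, 2.1, 2.8]
opening: 0.007
grip_force: 0.8
```

Contact: +2.8 N in z. Continue.

Call:
move_arm --commands '[[[0, 0, -0.1], [0, 0, 0], 0], [[0, 0, -0.1], [0, 0, 0], 0], [[0, 0, -0.1], [0, 0, 0], 0], [[0, 0, 0], [0, 0, 0], 0]]'

```text
t: 6.35
eef_pos: [482.7, 305.4, 39.6]
tcp_rot: [-3.142, -0.0, 2.777]
ft_force: [-0.1, 1.0, 1.0]
opening: 0.007
grip_force: 0.5
```

Call:
move_arm --commands '[[[0, 0, -0.1], [0, 0, 0], 0], [[0, 0, -0.1], [0, 0, 0], 0], [[0, 0, 0], [0, 0, 0], 0]]'

```text
t: 6.65
eef_pos: [482.7, 305.4, 37.6]
tcp_rot: [-3.141, -0.0, 2.777]
ft_force: [0.1, 0.3, 1.4]
opening: 0.004
grip_force: 0.3
```

Call:
move_arm --commands '[[[0, 0, -0.1], [0, 0, 0], 0], [[0, 0, -0.1], [0, 0, 0], 0], [[0, 0, 0], [0, 0, 0], 0]]'

```text
t: 6.95
eef_pos: [482.7, 305.5, 35.9]
tcp_rot: [3.141, 0.0, 2.777]
ft_force: [-0.4, 0.8, 4.3]
opening: 0.002
grip_force: 2.2
```

Call:
move_arm --commands '[[[0, 0, -0.1], [0, 0, 0], 0], [[0, 0, 0], [0, 0, 0], 0]]'

```text
t: 7.15
eef_pos: [482.8, 305.5, 35.8]
tcp_rot: [3.141, 0.0, 2.777]
ft_force: [-3.5, -0.9, 13.5]
opening: 0.001
grip_force: 7.3
```

The force jumped to 13.5 N at eef z = 35.8, so the stop is reached. The tip is therefore about 22 mm above the eef z. I lift and move towards the scope.

Call:
move_arm --commands '[[[0, 0, 2], [0, 0, 0], 0], [[0, 0, 4], [0, 0, 0], 0], [[-1, -4, 3], [0, 0, 0], 0], [[-0.5, -4.5, 0], [0, 0, 0], 0], [[-0.5, -4.5, 0], [0, 0, 0], 0], [[-0.5, -4.5, 0], [0, 0, 0], 0], [[-0.5, -4.5, 0], [0, 0, 0], 0], [[-0.5, -4.5, 0], [0, 0, 0], 0], [[-0.5, -4.5, 0], [0, 0, 0], 0], [[0, 0, 0], [0, 0, 0], 0]]'

```text
t: 8.15
eef_pos: [442.3, -7.8, 124.1]
tcp_rot: [-3.141, -0.0, 2.772]
ft_force: [0.8, 0.4, 0.9]
opening: 0.004
grip_force: 0.0
```

```bash
python3 - <<'E'
from h import *
f=lambda im,g=2.2:(255*(cv2.resize(im[180:220,425:475],(400,320),interpolation=cv2.INTER_CUBIC)/255.)**(1/g)).astype(np.uint8)
a=read_camera("scene");print(state()['eef_pos'])
cv2.imwrite("pics/p6.png",np.hstack([f(cv2.imread("pics/scene0.png")),f(a)]))
E
```

```text
[442.57778723  -5.89061833 124.11001868]
```

View pics/p6.png

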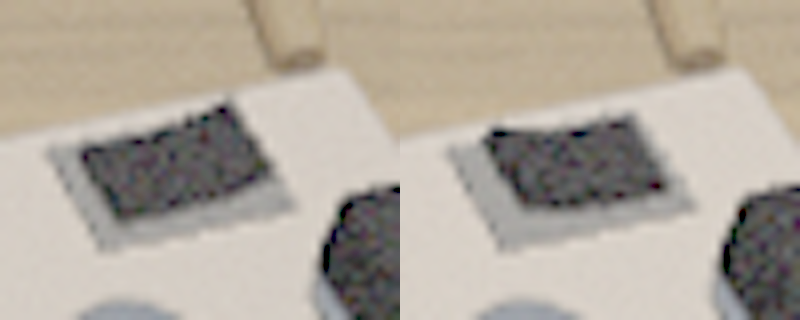

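The rocker is tipped: its left (−y) half is now raised (back corner from (80,150) to (488,130)) and its right half is level. On to the bar key at (425,−225).

Call:
move_arm --commands '[[[-0.4, -4.5, 0], [0, 0, 0], 0], [[-0.4, -4.5, 0], [0, 0, 0], 0], [[-0.4, -4.5, 0], [0, 0, 0], 0], [[-0.4, -4.5, 0], [0, 0, 0], 0], [[-0.2, -3, -2], [0, 0, 0], 0], [[0, -0.9, -3], [0, 0, 0], 0], [[0, 0, -2], [0, 0, 0], 0], [[0, 0, 0], [0, 0, 0], 0], [[0, 0, 0], [0, 0, 0], 0]]'

```text
t: 9.1
eef_pos: [425.3, -221.9, 54.4]
tcp_rot: [3.141, -0.001, 2.778]
ft_force: [-0.6, 0.1, -0.0]
opening: 0.004
grip_force: 0.0
```

Call:
move_arm --commands '[[[0, -0.3, -0.8], [0, 0, 0], 0], [[0, 0, -0.8], [0, 0, 0], 0], [[0, 0, -0.5], [0, 0, 0], 0], [[0, 0, -0.3], [0, 0, 0], 0], [[0, 0, 0], [0, 0, 0], 0]]'

```text
t: 9.6
eef_pos: [424.8, -225.6, 29.9]
tcp_rot: [3.141, -0.001, 2.777]
ft_force: [-0.6, 0.2, 0.5]
opening: 0.005
grip_force: 0.0
```

Call:
move_arm --commands '[[[0, 0, -0.1], [0, 0, 0], 0], [[0, 0, -0.1], [0, 0, 0], 0], [[0, 0, -0.1], [0, 0, 0], 0], [[0, 0, 0], [0, 0, 0], 0]]'

```text
t: 10.0
eef_pos: [425.0, -225.8, 27.2]
tcp_rot: [3.142, 0.0, 2.777]
ft_force: [1.1, 0.2, 0.1]
opening: 0.006
grip_force: 0.0
```

Call:
move_arm --commands '[[[0, 0, -0.1], [0, 0, 0], 0], [[0, 0, -0.1], [0, 0, 0], 0], [[0, 0, 0], [0, 0, 0], 0]]'

```text
t: 10.3
eef_pos: [424.9, -225.8, 25.1]
tcp_rot: [3.142, 0.0, 2.777]
ft_force: [0.5, -0.5, -0.0]
opening: 0.003
grip_force: 0.0
```

Call:
move_arm --commands '[[[0, 0, -0.1], [0, 0, 0], 0], [[0, 0, -0.1], [0, 0, 0], 0], [[0, 0, 0], [0, 0, 0], 0]]'

```text
t: 10.6
eef_pos: [424.9, -225.7, 23.1]
tcp_rot: [3.141, -0.0, 2.777]
ft_force: [0.2, -0.1, 0.0]
opening: 0.002
grip_force: 0.0
```

Call:
move_arm --commands '[[[0, 0, -0.1], [0, 0, 0], 0], [[0, 0, 0], [0, 0, 0], 0]]'

```text
t: 10.8
eef_pos: [425.0, -225.8, 22.9]
tcp_rot: [-3.142, 0.0, 2.777]
ft_force: [-2.4, 2.1, 13.6]
opening: 0.006
grip_force: 6.9
```

The tip is at about 45 mm with 13.6 N, which matches the key fully down. I lift and check.

Call:
move_arm --commands '[[[0, 0, 1.5], [0, 0, 0], 0], [[0, 0, 4], [0, 0, 0], 0], [[0.5, 4, 3], [0, 0, 0], 0], [[2, 4.5, 0], [0, 0, 0], 0], [[2, 4.5, 0], [0, 0, 0], 0], [[2, 4.5, 0], [0, 0, 0], 0], [[2, 4.5, 0], [0, 0, 0], 0], [[0, 0, 0], [0, 0, 0], 0]]'

```text
t: 11.6
eef_pos: [511.3, -1.5, 107.0]
tcp_rot: [3.141, 0.001, 2.782]
ft_force: [0.0, -0.2, -0.5]
opening: 0.007
grip_force: 0.0
```

```bash
python3 - <<'E'
from h import *
f=lambda im:(255*(cv2.resize(im[178:200,170:250],(800,220),interpolation=cv2.INTER_CUBIC)/255.)**.6).astype(np.uint8)
s0=cv2.imread("pics/scene0.png");a=read_camera("scene");print(state()['eef_pos'])
cv2.imwrite("pics/p7.png",np.vstack([f(s0),f(a)]))
for im in(s0,a):
    m=cv2.inRange(cv2.cvtColor(im,cv2.COLOR_BGR2HSV),(0,0,140),(179,80,255))
    for x0,x1 in((218,244),(195,212),(178,195)):
        ys,xs=np.nonzero(m[180:195,x0:x1]);print((xs.mean()+x0).round(2),(ys.mean()+180).round(2),len(xs))
for z in(50,45):print(proj("scene",[424.7,-225.2,z]))
E
```

```text
[510.34577469  -3.52711007 106.7786706 ]
231.31 187.96 78
202.81 187.78 27
187.62 187.67 24
231.69 189.04 78
202.83 187.93 29
187.5 188.0 28
[231.42839444 187.37496438]
[231.79716313 188.75821529]
```

View pics/p7.png

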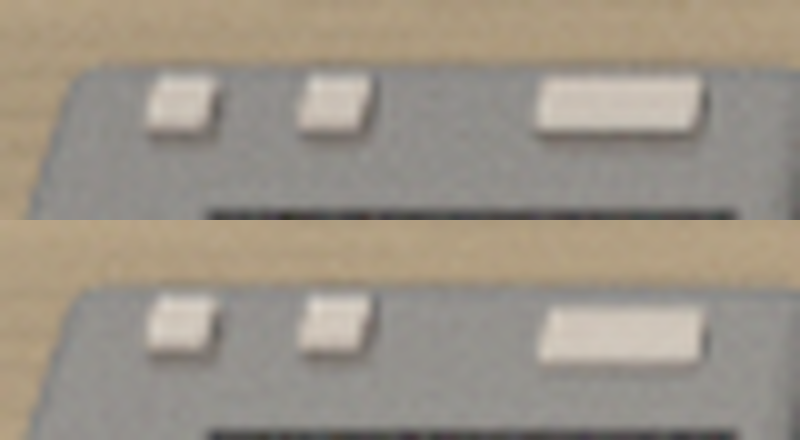

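The bar key has dropped (crop row 105 → 115, with its shadow gone) and the short keys are unchanged. Next is the round button at (549,64.5).

Call:
move_arm --commands '[[[2, 3.4, 0], [0, 0, 0], 0], [[1.9, 3.4, 0], [0, 0, 0], 0], [[0, 0, -3], [0, 0, 0], 0], [[0, 0, -3], [0, 0, 0], 0], [[0, 0, -1], [0, 0, 0], 0], [[0, 0, 0], [0, 0, 0], 0]]'

```text
t: 12.25
eef_pos: [548.1, 61.1, 36.0]
tcp_rot: [-3.141, -0.003, 2.776]
ft_force: [-0.2, -0.1, -0.3]
opening: 0.006
grip_force: 0.0
```

Call:
move_arm --commands '[[[0.1, 0.3, -0.8], [0, 0, 0], 0], [[0, 0, -0.8], [0, 0, 0], 0], [[0, 0, -0.4], [0, 0, 0], 0], [[0, 0, 0], [0, 0, 0], 0]]'

```text
t: 12.65
eef_pos: [549.7, 65.0, 16.8]
tcp_rot: [-3.142, -0.0, 2.777]
ft_force: [-0.3, 1.0, 0.2]
opening: 0.002
grip_force: 0.0
```

Call:
move_arm --commands '[[[0, 0, -0.1], [0, 0, 0], 0], [[0, 0, -0.1], [0, 0, 0], 0], [[0, 0, -0.1], [0, 0, 0], 0], [[0, 0, 0], [0, 0, 0], 0]]'

```text
t: 13.05
eef_pos: [550.0, 65.1, 14.1]
tcp_rot: [3.141, 0.0, 2.777]
ft_force: [-0.2, 0.9, -0.3]
opening: 0.004
grip_force: 0.0
```

Call:
move_arm --commands '[[[0, 0, -0.1], [0, 0, 0], 0], [[0, 0, -0.1], [0, 0, 0], 0], [[0, 0, 0], [0, 0, 0], 0]]'

```text
t: 13.35
eef_pos: [550.0, 65.1, 12.1]
tcp_rot: [3.141, 0.0, 2.777]
ft_force: [0.0, -0.3, 3.2]
opening: 0.007
grip_force: 1.4
```

The spring is engaged at 3.2 N. Continue to the stop.

Call:
move_arm --commands '[[[0, 0, -0.1], [0, 0, 0], 0], [[0, 0, -0.1], [0, 0, 0], 0], [[0, 0, 0], [0, 0, 0], 0]]'

```text
t: 13.65
eef_pos: [550.0, 65.1, 10.0]
tcp_rot: [3.141, 0.0, 2.777]
ft_force: [0.0, -0.1, 3.9]
opening: 0.004
grip_force: 1.9
```

Call:
move_arm --commands '[[[0, 0, -0.1], [0, 0, 0], 0], [[0, 0, -0.1], [0, 0, 0], 0], [[0, 0, 0], [0, 0, 0], 0]]'

```text
t: 13.95
eef_pos: [550.1, 65.1, 8.9]
tcp_rot: [3.141, 0.001, 2.777]
ft_force: [-3.0, -0.6, 14.3]
opening: 0.007
grip_force: 7.3
```

The stop is reached at 14.3 N. I lift clear and hand in.

Call:
move_arm --commands '[[[0, 0, 1], [0, 0, 0], 0], [[0, 0, 3], [0, 0, 0], 0], [[0, 0, 4], [0, 0, 0], 0], [[0, 0, 4], [0, 0, 0], 0], [[0, 0, 0], [0, 0, 0], 0], [[0, 0, 0], [0, 0, 0], 0], [[0, 0, 0], [0, 0, 0], 0]]'

```text
t: 14.65
eef_pos: [549.2, 65.0, 126.9]
tcp_rot: [-3.141, -0.002, 2.777]
ft_force: [-1.0, -0.4, 0.3]
opening: 0.002
grip_force: 0.0
```

```bash
python3 -c "
from h import *
print(state()['eef_pos'],state()['ft_force']);print(env.job_done())"
```

```text
[549.22748268  65.01135562 126.92243415] [-0.95887722 -0.36123671  0.28630064]
the job is handed in; nothing more can be done
None
```

I tipped the rocker on, pressed the bar key down, and pressed and released the round button, in that order, each to its stop by force; the job is handed in at about 15 s, and no verdict was returned.

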